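# Put the stamp away and roll the organiser shut

### The arm

A 6-joint arm with a two-finger parallel gripper is mounted at the origin on the work surface. World frame = base frame: x ahead of the robot, y to its left, z up, the work surface at z = 0. Lengths are in m, angles in degrees, forces in N, time in s.
With the tool pointing down it reaches from about 0.25 to 0.725 m from the base axis. Payload 9.7 kg.
Tool frame: the origin (TCP) lies between the finger pads; the fingertips stand 19 mm ahead of it and the grasp point (between the pads) is the TCP; z points along the fingers, y is the line along which they close (so a half turn about z gives the same grasp; the last joint's range is limited). The gripper opens to 85 mm and grips with 20 to 120 N. Pads are 22 mm wide; open, the fingers measure 114 mm over their backs; the gripper's body (76 mm by 85 mm) begins 54 mm behind the grasp point. The pads swing forward as they close: fully open they stand 13 mm farther back than shut.
Start: joints at [66.463, 4.979, 10.078, 95.1, 0, 90], TCP at [0.22, 0.504, 0.25] pointing down, gripper open.
Joint ranges: [-179.16, 179.16], [-48.56, 103.87], [-65.8, 70.77], [-126.05, 130.52], [-82.76, 87.17], [-180, 180]. Speed limits (degrees/s): [127.2, 127.2, 147.25, 180, 180, 180].

### API

Orientations are given as [roll, pitch, yaw] about the fixed x, y, z axes, in that order (R = Rz(yaw) Ry(pitch) Rx(roll)).
In Python, from workcell import telemetry, camera, calibration, workorder gives the robot as it stands.
- The arm moves only by the tool play_rows, never from a script. Its argument "increments" is a list of rows, each a list of 3 entries, a list of its own where there are three numbers: the shift along the tool's x, y, z in mm, then the turn, a rotation vector about the tool's x, y, z in degrees, then the closure, from 0 (fully open) to 1 (shut). In form: [[[x, y, z], [ax, ay, az], jaw], ...]. A call has 1 to 20 rows; each row is the pose to reach, as a shift and turn from the pose commanded when the call began, along the tool's axes at that moment; what a row does not reach only later rows make up. A row lasts 1/10 s, in which the tool goes at most 50 mm and 8.59 degrees, less where a joint would pass 70% of its speed; a pose out of reach is approached as far as the arm can. A call with a gripper value outside its range is refused whole. The fingers move at their own pace and stop on an object; "grip_force" is the grip in N (left out, the last holds). Time passes only in rows, so rows that repeat a pose let the fingers close. It gives the time, the measured TCP pose, the force, the opening and the grip force at its end, in the units of the state.
- telemetry.get_obs(): the state, without advancing time (a new reading comes with each control period).
- camera(name): name is "scene" or "top"; returns (picture, depth): 400x640x3 uint8, red, green, blue; 400x640 float32, m along the optical axis (not along the pixel's ray), 0 where there is no reading.
- calibration(name): a dict with "vertical_fov" (degrees; the focal length in pixels is half the picture's height over the tangent of half this angle, whatever the lens; pixels are square), "cx", "cy" (the principal point, pixels), "rvec" (rotation vector, rad) and "tvec" (3), from world to camera coordinates, as OpenCV has them. Camera axes: x right, y down, z forward; pixel columns grow to the right and rows downward; lengths in m; the calibration is good to about 2 mm. A picture is of the moment at which its call begins. calibration takes no time and is no camera call.
- workorder.job_done(): hands the job in; it is judged then, once.
The state is a dict: "time": time; "q": joint angles; "qd": joint speeds; "joint_efforts": joint torques, N m; "ee_pos": TCP position; "tcp_rot": TCP orientation; "wrist_force": force on the tool from outside, world axes, zero at the start; "torque": the same for the moment, N m; "opening": finger opening in m; "grasp_force": force on a finger pad.
Only numpy, scipy, OpenCV 4.12 (cv2) and the standard library are available. Lean on these libraries where they do the work, as an engineer would, in place of code of your own. Each camera call takes 0.05 s, during which the arm holds its last target. There are 200 camera calls.

### The job

Take the hand stamp with the rectangular foot and stand it upright on the floor inside the open roll-top desk organiser, setting it down rather than dropping it. Then roll the organiser's slatted cover forward and all the way down until it is shut. Leave the round-footed stamp where it stands.

Things in the scene. Friction and masses are not known exactly. Their poses are not given: they have to be found in the camera images.
- stamp: Hand stamp to put away: pale wooden rectangular foot 64 x 40 x 23 mm, dark turned grip on top, 30 mm across from 48 to 76 mm up (22 mm below that), 82 mm tall in all. Loose, about 0.13 kg, stands on the desk. Origin: centre of underside; x along the 64 mm side, z up.
- seal: Bystander to leave alone: hand stamp with the same dark grip but a round foot 44 mm across, 23 mm high; 30 mm across from 48 to 76 mm up (22 mm below that), 82 mm tall in all. Loose, stands on the desk. Origin: centre of underside, z up.
- organiser: Wooden roll-top box fixed to the desk, 320 deep (x), 260 wide (y), 210 mm high. Origin: centre of underside; front faces its -x; z up. Floor 8 mm up; front wall 55 mm high, 10 thick; half-round cheeks 12 thick. The cover, outer radius 150, inner 142, rolls about the line x=0, z=50 mm (along y), at the start back inside the rear shell (radius 160). Room for a stamp around x=-95, y=0.
- cover_handle (a point): Middle of the cover's pull, a dark rib 140 mm long (y), 12 thick, 36 proud of the cover's leading edge; 170 mm from the organiser's line x=0, z=50. Starts within 10 deg of the top, rib upright; shut at 82 deg from the top towards the front (x=-168, z=74), rib forward, at a stop. Stays where left; 2-6 N moves it: push its rear (later upper) face. Axes: the cover's, the organiser's when shut.
Mind the look-alikes: they are no part of the job. Leave any purple look-alike of the stamp alone.

How it is judged (in metres and radians):
On the way:
1. the stamp stands upright on the organiser's floor, let go, while the cover is still open (x of stamp in the frame of organiser between -0.15 and 0.12 m and y of stamp in the frame of organiser between -0.118 and 0.118 m and z of stamp in the frame of organiser below 0.022 m and angle between stamp's own z axis and vertical below 0.17 rad and contact force between the fingers and stamp below 0.05 N and linear speed of stamp below 0.05 m/s and z of cover_handle in the frame of organiser above 0.18 m), for 0.2 s.
At the end, for the whole second after the job is handed in: The stamp stands upright (within 10 degrees) and at rest on the organiser's floor, and the cover is shut: its pull is within 15 mm of its fully shut height (x of stamp in the frame of organiser between -0.15 and 0.12 m and y of stamp in the frame of organiser between -0.118 and 0.118 m and z of stamp in the frame of organiser below 0.022 m and angle between stamp's own z axis and vertical below 0.17 rad and z of cover_handle in the frame of organiser below 0.089 m and linear speed of stamp below 0.02 m/s); the robot touches nothing.
It fails at once if the round-footed stamp is moved more than 30 mm or tipped (distance of seal from where it was at the start of the episode above 0.03 m or angle between seal's own z axis and vertical above 0.35 rad).
It fails at once if the stamp is dropped: it falls freely by more than about 20 mm (contact force between stamp and anything else below 0.02 N and linear speed of stamp above 0.6 m/s).
It also fails if it takes over 58 s, if anything falls off the work surface, if the arm or the gripper's body presses on something with over 40 N, if the wrist force passes 120 N, or if a joint passes its speed limit or range.

## Working session

There is one attempt and no reset: what is moved stays moved. The work goes in short steps, Python scripts to look and compute and a tool call to move; the robot and the scene stay as the last step left them, time stands still between calls to the robot, and variables do not carry over. Pictures are saved under pics/ and viewed, at most 10 in all, crops included, and the job is handed in when it is done.

Besides the shell and the picture viewer there is one more tool, called after "Request:" by a JSON object that holds its "api" and its "payload", one argument or row to a line. play_rows: Moves the arm, as the interface text tells. Its arguments: {"type":"object","properties":{"increments":{"type":"array"},"grip_force":{"type":"number"}},"required":["increments"]}

```bash
mkdir -p pics; cat > h.py <<'E'
import numpy as np, cv2
from workcell import telemetry, camera, calibration, workorder
def cloud(name):
    im,d=camera(name); c=calibration(name)
    f=200/np.tan(np.radians(c["vertical_fov"])/2)
    v,u=np.mgrid[0:400,0:640]
    P=np.stack([(u-c["cx"])/f*d,(v-c["cy"])/f*d,d],-1)
    R=cv2.Rodrigues(np.array(c["rvec"],float))[0]
    W=(P-np.array(c["tvec"]).ravel())@R
    W[d==0]=np.nan
    return im,W
E
python3 - <<'E'
from h import *
for n in("scene","top"):
    im,W=cloud(n); np.save(n+".npy",W); cv2.imwrite(f"pics/{n}0.png",im[...,::-1]); print(n,calibration(n))
o=telemetry.get_obs();print(o)
E
```

```text
scene {'vertical_fov': 55.641400999335296, 'cx': 316.12109482091654, 'cy': 200.77227873853175, 'rvec': array([ 0.19508343,  2.93625474, -0.96416387]), 'tvec': array([0.50136191, 0.082877  , 1.0461545 ])}
top {'vertical_fov': 51.122210603483474, 'cx': 318.62916612023463, 'cy': 204.16837385914843, 'rvec': array([ 2.10557018, -2.10772895,  0.22918451]), 'tvec': array([-0.09735915,  0.49664837,  0.86405474])}
{'time': 0.1, 'q': array([6.64633485e+01, 5.00746355e+00, 1.00400952e+01, 9.51001491e+01,
       8.38310434e-04, 8.99991860e+01]), 'qd': array([-0.04255416, -0.01254985,  0.04756356,  0.04567238, -0.0640866 ,
       -0.02787435]), 'joint_efforts': array([ 7.56826539e-04, -5.21564376e+01,  4.65651798e+01,  1.60809082e-02,
        6.71413636e-05, -1.31904523e-05]), 'ee_pos': array([0.21955847, 0.50407763, 0.24966847]), 'tcp_rot': array([-1.79932483e+02, -8.39269125e-04,  1.56464162e+02]), 'wrist_force': array([-0.51092627,  0.10730039, -0.84313226]), 'torque': array([-0.00074084,  0.03427394,  0.01487347]), 'grasp_force': 0.0, 'opening': 0.08561123029169179}
```

View pics/scene0.png

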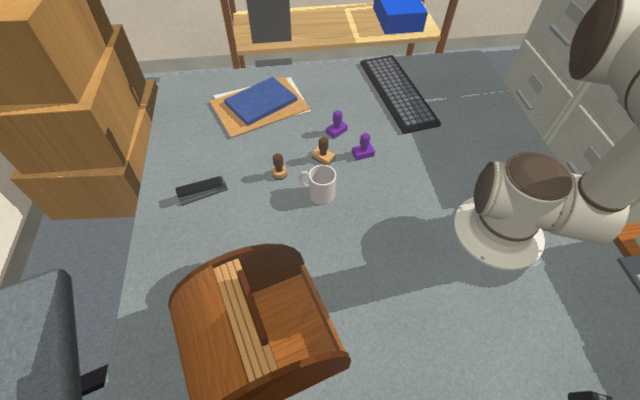

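View pics/top0.png

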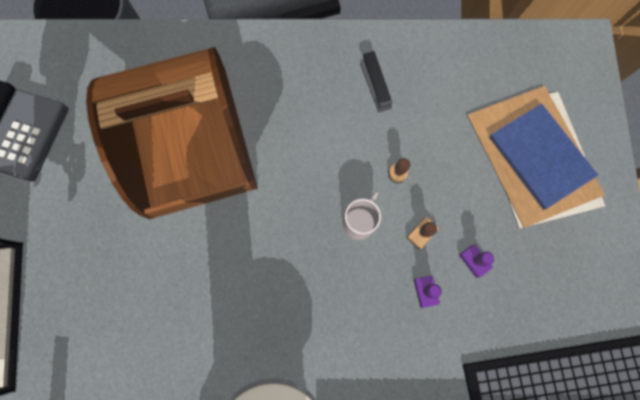

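The scene view shows the stamp at (323,152), the seal at (279,165), a mug at (321,184) and two purple decoys. In the top view the stamp is at (423,233), the seal at (400,170) and the organiser around (172,135).

```bash
python3 - <<'E'
from h import *
T=np.load("top.npy");S=np.load("scene.npy")
np.set_printoptions(precision=3,suppress=True)
for n,u,v in [("stampgrip",429,229),("stampfoot",416,238),("seal",402,166),("sealfoot",398,176),("mugrim",362,203),("mugl",346,218),("mugin",362,222),("floor",170,150),("cheekFcorner",256,186),("c2",147,215),("c3",213,50),("c4",93,85),("rib",145,105),("slat",200,85),("slat",110,110),("desk",300,100),("base",270,395),("p1",488,258),("p2",434,291),("stapler",377,80)]:
    print(n,T[v,u])
for n,u,v in [("grip",323,143),("foot",318,156),("seal",278,160),("mug",320,172),("arm",540,175)]: print(n,S[v,u])
for nm,W in(("top",T),("scene",S)):
    ims=cv2.imread(f"pics/{nm}0.png"); h=cv2.cvtColor(ims,cv2.COLOR_BGR2HSV)
    # stamp foot top plane points
    x,y,z=np.moveaxis(W,-1,0)
    g=W[429*0+ (229 if nm=="top" else 143),(429 if nm=="top" else 323)]
    near=np.hypot(x-g[0],y-g[1])<0.06
    for lo,hi in((.017,.028),(.05,.09)):
        m=near&(z>lo)&(z<hi); p=W[m]
        print(nm,lo,len(p),np.median(p,0),p.min(0),p.max(0)); r=cv2.minAreaRect(p[:,:2].astype(np.float32)*1000); print(r)
E
```

```text
stampgrip [ 0.437 -0.33   0.082]
stampfoot [ 0.425 -0.314  0.028]
seal [ 0.575 -0.279  0.081]
sealfoot [ 0.57  -0.281  0.022]
mugrim [ 0.496 -0.192  0.066]
mugl [ 0.459 -0.155  0.091]
mugin [ 0.466 -0.198  0.003]
floor [0.637 0.254 0.012]
cheekFcorner [0.546 0.046 0.023]
c2 [0.476 0.284 0.038]
c3 [0.798 0.121 0.173]
c4 [0.711 0.352 0.187]
rib [0.645 0.223 0.235]
slat [0.705 0.135 0.198]
slat [0.652 0.306 0.199]
desk [ 0.771 -0.052  0.   ]
base [0.098 0.004 0.013]
p1 [ 0.376 -0.449  0.079]
p2 [ 0.309 -0.332  0.083]
stapler [ 0.802 -0.237  0.042]
grip [ 0.442 -0.322  0.077]
foot [ 0.457 -0.321  0.024]
seal [ 0.581 -0.27   0.078]
mug [ 0.464 -0.226  0.058]
arm [0.013 0.013 0.255]
top 0.017 301 [ 0.428 -0.322  0.023] [ 0.404 -0.366  0.017] [ 0.474 -0.297  0.028]
((438.4479064941406, -331.7292785644531), (40.07444763183594, 64.43521881103516), 47.00474166870117)
top 0.05 198 [ 0.437 -0.329  0.08 ] [ 0.424 -0.347  0.05 ] [ 0.453 -0.317  0.086]
((438.22564697265625, -331.6302795410156), (29.032974243164062, 28.564924240112305), 85.52384948730469)
scene 0.017 161 [ 0.44  -0.325  0.023] [ 0.405 -0.365  0.017] [ 0.473 -0.297  0.028]
((439.3291320800781, -331.08917236328125), (42.17521667480469, 62.93206024169922), 48.355587005615234)
scene 0.05 116 [ 0.44  -0.324  0.075] [ 0.425 -0.344  0.051] [ 0.453 -0.317  0.085]
((439.03582763671875, -330.3707580566406), (26.827743530273438, 28.054855346679688), 86.27909851074219)
```

```bash
python3 - <<'E'
from h import *
T=np.load("top.npy");S=np.load("scene.npy")
np.set_printoptions(precision=4,suppress=True)
P=[]
for W in(T,S):
    p=W.reshape(-1,3); P.append(p[(p[:,0]>.42)&(p[:,0]<.9)&(p[:,1]>.0)&(p[:,1]<.42)&(p[:,2]>.0)&(p[:,2]<.26)])
A=np.vstack(P)
for q in P+[A]:
    b=q[(q[:,2]>.04)]; print("all",cv2.minAreaRect(b[:,:2].astype(np.float32)*1000))
for q in P:
    r=q[q[:,2]>.215]; print("rib",len(r),r[:,2].max(),cv2.minAreaRect(r[:,:2].astype(np.float32)*1000))
    b=q[(q[:,2]>.050)&(q[:,2]<.06)]; print("frontwall",len(b))
yaw0=cv2.minAreaRect(A[A[:,2]>.04][:,:2].astype(np.float32)*1000)
th=np.radians(float(yaw0[2])); th=(th+np.pi/4)%(np.pi/2)-np.pi/4
print("yaw",np.degrees(th)); R=np.array([[np.cos(th),-np.sin(th)],[np.sin(th),np.cos(th)]])
for q in P:
  L=(q[:,:2]-np.array(yaw0[0])/1000)@R
  for lo,hi in((.048,.062),(.09,.11),(.15,.17),(.19,.205),(.205,.3)):
    m=(q[:,2]>lo)&(q[:,2]<hi); print(lo,m.sum(),np.percentile(L[m],[0.5,50,99.5],axis=0).T.ravel())
  m=(abs(q[:,2]-.01)<.006)&(abs(L[:,0])<.15)&(abs(L[:,1])<.12);print("floor",np.percentile(L[m],[1,99],axis=0).T.ravel(), np.median(q[m,2]))
E
```

```text
all ((659.9035034179688, 214.70559692382812), (318.5716247558594, 261.004638671875), 16.45728874206543)
all ((661.9550170898438, 213.79579162597656), (318.1920471191406, 262.819580078125), 16.56647300720215)
all ((661.0261840820312, 213.92379760742188), (319.7031555175781, 263.44287109375), 16.321277618408203)
rib 834 0.23899137055804623 ((651.7055053710938, 211.30499267578125), (14.484182357788086, 139.068115234375), 15.959590911865234)
frontwall 725
rib 570 0.23970429093635942 ((652.6245727539062, 212.22042846679688), (13.213380813598633, 140.60049438476562), 16.43547821044922)
frontwall 633
yaw 16.3212776184082
0.048 829 [-0.1593 -0.152   0.1347 -0.1294  0.0328  0.1253]
0.09 460 [-0.1543 -0.0679  0.1433 -0.1294  0.1186  0.1297]
0.15 756 [-0.1234 -0.0175  0.1274 -0.1295  0.0764  0.13  ]
0.19 4361 [-0.0756  0.0333  0.0796 -0.1291  0.0022  0.1295]
0.205 1889 [-0.0438 -0.0115  0.047  -0.1291  0.0037  0.1304]
floor [-0.1317  0.0864 -0.1001  0.1186] 0.008358421589866048
0.048 712 [-0.158  -0.1493  0.0121 -0.1196 -0.0047  0.1305]
0.09 592 [-0.1534 -0.0512  0.1572 -0.1268 -0.0437  0.1305]
0.15 1594 [-0.1213  0.1132  0.1286 -0.1288  0.0077  0.1305]
0.19 6266 [-0.0734  0.0343  0.0813 -0.1278  0.021   0.1304]
0.205 1703 [-0.0426 -0.0031  0.0485 -0.1296  0.0268  0.1303]
floor [-0.1477 -0.0174 -0.1182  0.0762] 0.008737048889300329
```

Everything agrees with the stated sizes: organiser at (0.661, 0.214) with yaw 16.4°, stamp at (0.4385, -0.331). Next I plan the approach in tool axes.

```bash
cat >> h.py <<'E'
from scipy.spatial.transform import Rotation as Ro
ORG=np.array([.661,.214,0]); RO=Ro.from_euler('z',16.4,degrees=True)
def org(p): return RO.apply(p)+ORG
def delta(p,rpy):
    o=telemetry.get_obs(); R=Ro.from_euler('xyz',o["tcp_rot"],degrees=True)
    d=R.inv().apply(np.array(p)-o["ee_pos"])*1000
    r=(R.inv()*Ro.from_euler('xyz',rpy,degrees=True)).as_rotvec(degrees=True)
    return np.round(d,1),np.round(r,1)
E
python3 - <<'E'
from h import *
print(delta([.33,.08,.25],[180,0,149])); print(delta([.4385,-.331,.25],[180,0,143]))
E
```

```text
(array([-2.706e+02, -3.447e+02,  1.000e-01]), array([-0.1,  0. ,  7.5]))
(array([-5.342e+02, -6.782e+02,  5.000e-01]), array([-0.1,  0. , 13.5]))
```

Request:
{"api": "play_rows", "payload": {
  "increments": [
    [[-90,-115,0],[0,0,2.5],0],
    [[-90,-115,0],[0,0,2.5],0],
    [[-90,-115,0],[0,0,2.5],0],
    [[-180,-230,0],[0,0,5],0],
    [[-180,-230,0],[0,0,5],0],
    [[-180,-230,0],[0,0,5],0],
    [[-270,-345,0],[0,0,7.5],0],
    [[-270,-345,0],[0,0,7.5],0],
    [[-270,-345,0],[0,0,7.5],0],
    [[-270,-345,0],[0,0,7.5],0]
  ]
}}

```text
time: 1.1
ee_pos: [0.3301, 0.0754, 0.2502]
tcp_rot: [-180.0, 0.1, 148.5]
wrist_force: [-0.2, -0.4, 0.2]
opening: 0.0852
grasp_force: 0.0
```

```bash
python3 - <<'E'
from h import *
o=telemetry.get_obs(); print(o["q"],o["ee_pos"],o["tcp_rot"])
print(delta([.4385,-.331,.25],[180,0,143])); 
E
```

```text
[ 1.29156895e+01 -2.36455117e+01 -1.47736886e+01  9.88615809e+01
 -6.26221067e-02  4.44501472e+01] [0.33010471 0.07540094 0.2502102 ] [-1.79962469e+02  5.11650343e-02  1.48465553e+02]
(array([-304.9, -289.7,    0.7]), array([-0. ,  0.1,  5.5]))
```

Request:
{"api": "play_rows", "payload": {
  "increments": [
    [[-305,-290,0],[0,0,5.5],0],
    [[-305,-290,0],[0,0,5.5],0],
    [[-305,-290,0],[0,0,5.5],0],
    [[-305,-290,0],[0,0,5.5],0],
    [[-305,-290,0],[0,0,5.5],0],
    [[-305,-290,0],[0,0,5.5],0],
    [[-305,-290,0],[0,0,5.5],0],
    [[-305,-290,0],[0,0,5.5],0],
    [[-305,-290,0],[0,0,5.5],0],
    [[-305,-290,0],[0,0,5.5],0],
    [[-305,-290,0],[0,0,5.5],0],
    [[-305,-290,80],[0,0,5.5],0],
    [[-305,-290,80],[0,0,5.5],0],
    [[-305,-290,80],[0,0,5.5],0],
    [[-305,-290,80],[0,0,5.5],0]
  ]
}}

```text
time: 2.6
ee_pos: [0.4413, -0.3245, 0.1715]
tcp_rot: [180.0, 0.0, 143.5]
wrist_force: [0.0, -0.2, 1.1]
opening: 0.0852
grasp_force: 0.0
```

```bash
python3 - <<'E'
from h import *
print(delta([.4385,-.331,.064],[180,0,143])); 
im,W=cloud("scene"); cv2.imwrite("pics/s1.png",cv2.resize(im[90:230,230:430,::-1],None,fx=3,fy=3))
E
```

```text
(array([ -1.6,  -6.9, 107.5]), array([0. , 0. , 0.5]))
```

View pics/s1.png

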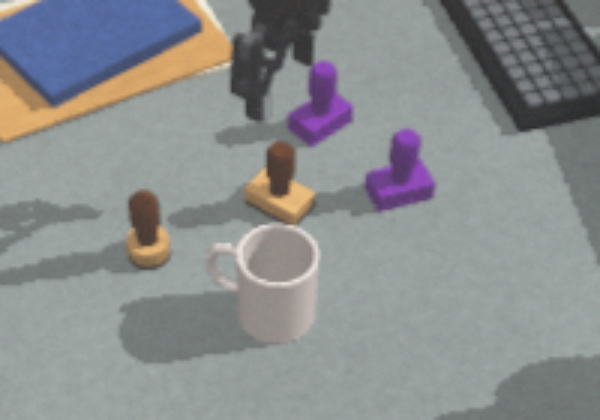

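The crop shows the stamp at (280,185) still standing. The fingers at (275,75) are above it, shifted up by the view angle. Mug and seal are clear, so I descend and grip.

Request:
{"api": "play_rows", "payload": {
  "increments": [
    [[-1.5,-7,40],[0,0,0.5],0],
    [[-1.5,-7,40],[0,0,0.5],0],
    [[-1.5,-7,60],[0,0,0.5],0],
    [[-1.5,-7,80],[0,0,0.5],0],
    [[-1.5,-7,95],[0,0,0.5],0],
    [[-1.5,-7,107],[0,0,0.5],0],
    [[-1.5,-7,107],[0,0,0.5],0],
    [[-1.5,-7,107],[0,0,0.5],0],
    [[-1.5,-7,107],[0,0,0.5],0.8],
    [[-1.5,-7,107],[0,0,0.5],0.8],
    [[-1.5,-7,107],[0,0,0.5],0.8],
    [[-1.5,-7,107],[0,0,0.5],0.8],
    [[-1.5,-7,107],[0,0,0.5],0.8],
    [[-1.5,-7,107],[0,0,0.5],0.8],
    [[-1.5,-7,107],[0,0,0.5],0.8],
    [[-1.5,-7,107],[0,0,0.5],0.8],
    [[-1.5,-7,107],[0,0,0.5],0.8]
  ],
  "grip_force": 40
}}

```text
time: 4.35
ee_pos: [0.4384, -0.3322, 0.0637]
tcp_rot: [180.0, 0.0, 143.0]
wrist_force: [-0.1, 1.7, 5.6]
opening: 0.0292
grasp_force: 39.8
```

Request:
{"api": "play_rows", "payload": {
  "increments": [
    [[0,0,-20],[0,0,0],0.8],
    [[0,0,-60],[0,0,0],0.8],
    [[0,0,-100],[0,0,0],0.8],
    [[0,0,-150],[0,0,0],0.8],
    [[0,0,-196],[0,0,0],0.8],
    [[0,0,-196],[0,0,0],0.8],
    [[0,0,-196],[0,0,0],0.8]
  ]
}}

```text
time: 5.05
ee_pos: [0.4386, -0.3325, 0.2597]
tcp_rot: [-180.0, 0.1, 143.0]
wrist_force: [0.3, -0.4, -2.3]
opening: 0.0285
grasp_force: 39.8
```

```bash
python3 - <<'E'
from h import *
o=telemetry.get_obs(); print(o["ee_pos"],o["tcp_rot"],o["wrist_force"])
im,W=cloud("scene"); cv2.imwrite("pics/s2.png",cv2.resize(im[20:220,220:480,::-1],None,fx=3,fy=3))
a=org([-.095,0,.26])
print(a,delta([.40,-.05,.26],[180,0,170]),delta(a,[180,0,196.4])); 
p=W.reshape(-1,3)
for lo in np.arange(.10,.26,.01):
    m=(np.hypot(p[:,0]-o["ee_pos"][0],p[:,1]-o["ee_pos"][1])<.06)&(abs(p[:,2]-lo)<.005)
    if m.sum(): print(round(lo,2),m.sum(),p[m].min(0),p[m].max(0))
E
```

```text
[ 0.43857467 -0.33245466  0.25969406] [-1.79996365e+02  7.53133771e-02  1.42957753e+02] [ 0.26173974 -0.38093557 -2.32991257]
[0.56986517 0.18717756 0.26      ] (array([200.4, 202.2,  -1.6]), array([  0. ,  -0.1, -27. ])) (array([207.7, 493.8,  -1.6]), array([  0. ,  -0.1, -53.4]))
0.2 63 [ 0.40475887 -0.34051312  0.19501487] [ 0.47515184 -0.29619861  0.20489819]
0.21 75 [ 0.40546362 -0.34350662  0.20501576] [ 0.47496044 -0.29800952  0.21485263]
0.22 194 [ 0.4058435  -0.35641897  0.21500035] [ 0.47508009 -0.29482731  0.2249999 ]
0.23 23 [ 0.43009627 -0.33189709  0.22521592] [ 0.44906263 -0.31989469  0.23475171]
0.24 9 [ 0.42833477 -0.32574284  0.23602844] [ 0.45617952 -0.31359743  0.24470153]
0.25 38 [ 0.4172695  -0.34588993  0.24518215] [ 0.45943635 -0.30850256  0.25488304]
```

View pics/s2.png

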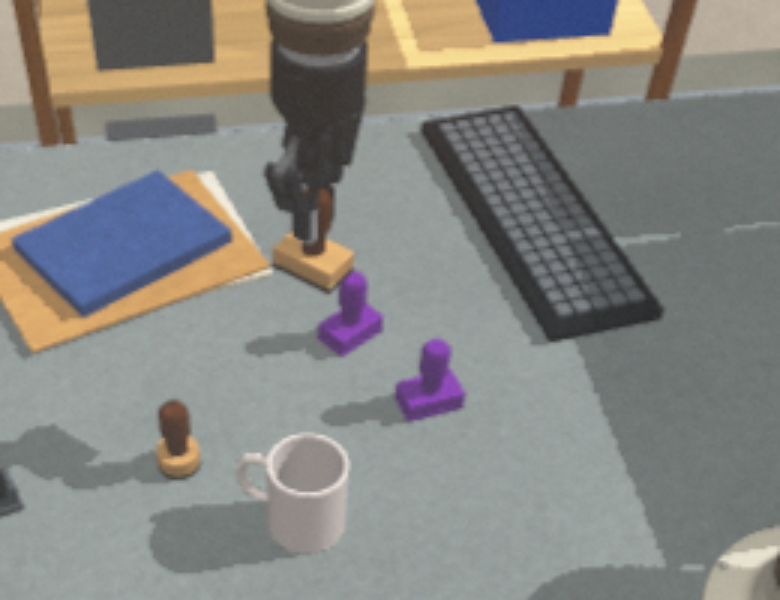

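The stamp hangs upright in the grip (foot at crop (312,255)), with its underside about 60 mm below the TCP. Seal, mug and decoys are undisturbed. Now the carry.

Request:
{"api": "play_rows", "payload": {
  "increments": [
    [[5,12,-1],[0,0,-1],0.8],
    [[15,36,-1],[0,0,-4],0.8],
    [[29,70,-1],[0,0,-8],0.8],
    [[45,106,-1],[0,0,-12],0.8],
    [[60,142,-1],[0,0,-16],0.8],
    [[75,178,-1],[0,0,-20],0.8],
    [[90,214,-1],[0,0,-24],0.8],
    [[105,250,-1],[0,0,-28],0.8],
    [[120,286,-1],[0,0,-32],0.8],
    [[135,322,-1],[0,0,-36],0.8],
    [[150,358,-1],[0,0,-40],0.8],
    [[165,394,-1],[0,0,-44],0.8],
    [[180,430,-1],[0,0,-48],0.8],
    [[193,460,-1],[0,0,-51],0.8],
    [[203,482,-1],[0,0,-53],0.8],
    [[208,494,-1],[0,0,-53.4],0.8],
    [[208,494,-1],[0,0,-53.4],0.8],
    [[208,494,-1],[0,0,-53.4],0.8],
    [[208,494,-1],[0,0,-53.4],0.8]
  ]
}}

```text
time: 7.0
ee_pos: [0.5695, 0.1865, 0.2603]
tcp_rot: [-180.0, -0.0, -163.7]
wrist_force: [-0.4, -0.1, -0.2]
opening: 0.0286
grasp_force: 39.8
```

```bash
python3 - <<'E'
from h import *
o=telemetry.get_obs(); print(o["q"])
print(delta(org([-.095,0,.08]),[180,0,196.4])); 
im,W=cloud("top"); cv2.imwrite("pics/t3.png",cv2.resize(im[0:260,40:340,::-1],None,fx=2,fy=2))
E
```

```text
[ 1.81345290e+01  1.22380398e+01  1.93503698e+01  9.71278514e+01
 -1.49067743e-02  1.85125012e+00]
(array([ -0.6,   0.6, 180.3]), array([-0. , -0. , -0.1]))
```

View pics/t3.png

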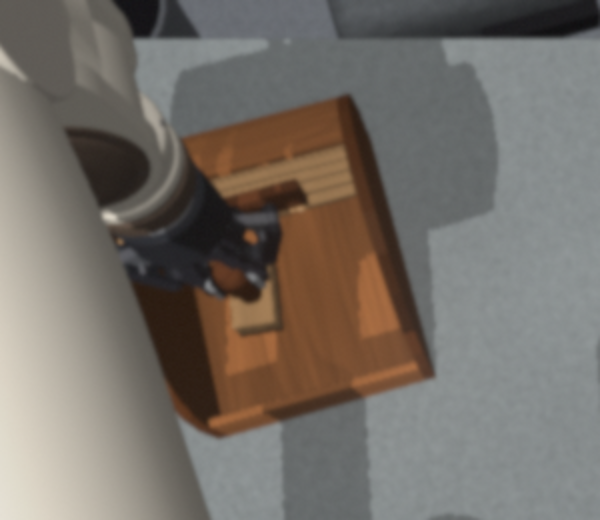

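The stamp (crop (255,300)) hangs upright over the open floor, with the rib at (285,200) behind it. Descending, slowly at the end.

Request:
{"api": "play_rows", "payload": {
  "increments": [
    [[0,0,15],[0,0,0],0.8],
    [[0,0,40],[0,0,0],0.8],
    [[0,0,70],[0,0,0],0.8],
    [[0,0,100],[0,0,0],0.8],
    [[0,0,130],[0,0,0],0.8],
    [[0,0,155],[0,0,0],0.8],
    [[0,0,170],[0,0,0],0.8],
    [[0,0,180],[0,0,0],0.8],
    [[0,0,183],[0,0,0],0.8],
    [[0,0,184],[0,0,0],0.8],
    [[0,0,184],[0,0,0],0.8]
  ]
}}

```text
time: 8.15
ee_pos: [0.5703, 0.1876, 0.0774]
tcp_rot: [180.0, 0.1, -163.6]
wrist_force: [0.4, 0.1, -1.3]
opening: 0.0288
grasp_force: 39.8
```

Request:
{"api": "play_rows", "payload": {
  "increments": [
    [[0,0,1],[0,0,0],0.8],
    [[0,0,2],[0,0,0],0.8],
    [[0,0,3],[0,0,0],0.8],
    [[0,0,4],[0,0,0],0.8],
    [[0,0,4],[0,0,0],0.8],
    [[0,0,4],[0,0,0],0.8]
  ]
}}

```text
time: 8.75
ee_pos: [0.5698, 0.1875, 0.0723]
tcp_rot: [-180.0, -0.0, -163.6]
wrist_force: [-0.0, -0.2, -1.5]
opening: 0.0288
grasp_force: 39.8
```

Request:
{"api": "play_rows", "payload": {
  "increments": [
    [[0,0,1],[0,0,0],0.8],
    [[0,0,1.5],[0,0,0],0.8],
    [[0,0,2],[0,0,0],0.8],
    [[0,0,2],[0,0,0],0.8]
  ]
}}

```text
time: 9.15
ee_pos: [0.5699, 0.1876, 0.0717]
tcp_rot: [180.0, 0.1, -163.6]
wrist_force: [-3.6, -0.8, 7.6]
opening: 0.0285
grasp_force: 40.6
```

Request:
{"api": "play_rows", "payload": {
  "increments": [
    [[0,0,0.7],[0,0,0],0.8],
    [[0,0,1.3],[0,0,0],0.8],
    [[0,0,1.3],[0,0,0],0.8],
    [[0,0,1.3],[0,0,0],0.8]
  ]
}}

```text
time: 9.55
ee_pos: [0.57, 0.1877, 0.0716]
tcp_rot: [180.0, 0.1, -163.6]
wrist_force: [-7.8, -0.8, 16.8]
opening: 0.0289
grasp_force: 41.4
```

Contact at TCP z 0.0717 matches the floor (0.008 + 0.0637). I ease off and release.

Request:
{"api": "play_rows", "payload": {
  "increments": [
    [[0,0,-1.5],[0,0,0],0.8],
    [[0,0,-1.5],[0,0,0],0.6],
    [[0,0,-1.5],[0,0,0],0.45],
    [[0,0,-1.5],[0,0,0],0.3],
    [[0,0,-1.5],[0,0,0],0.15],
    [[0,0,-1.5],[0,0,0],0],
    [[0,0,-1.5],[0,0,0],0],
    [[0,0,-1.5],[0,0,0],0],
    [[0,0,-1.5],[0,0,0],0],
    [[0,0,-1.5],[0,0,0],0],
    [[0,0,-1.5],[0,0,0],0]
  ]
}}

```text
time: 10.65
ee_pos: [0.5698, 0.1875, 0.0705]
tcp_rot: [-180.0, 0.0, -163.6]
wrist_force: [-0.8, -0.0, 0.5]
opening: 0.0853
grasp_force: 0.0
```

Request:
{"api": "play_rows", "payload": {
  "increments": [
    [[0,0,-10],[0,0,0],0],
    [[0,0,-25],[0,0,0],0],
    [[0,0,-50],[0,0,0],0],
    [[0,0,-90],[0,0,0],0],
    [[0,0,-130],[0,0,0],0],
    [[0,0,-170],[0,0,0],0],
    [[0,0,-210],[0,0,0],0],
    [[0,0,-250],[0,0,0],0.5],
    [[0,0,-250],[0,0,0],1],
    [[0,0,-250],[0,0,0],1],
    [[0,0,-250],[0,0,0],1]
  ]
}}

```text
time: 11.75
ee_pos: [0.5696, 0.1874, 0.3201]
tcp_rot: [-180.0, -0.0, -163.6]
wrist_force: [-0.2, -0.9, 0.2]
opening: 0.0283
grasp_force: 0.0
```

```bash
python3 - <<'E'
from h import *
o=telemetry.get_obs(); print(o["q"],o["ee_pos"])
im,W=cloud("scene"); cv2.imwrite("pics/s4.png",cv2.resize(im[200:400,140:400,::-1],None,fx=3,fy=3))
E
```

```text
[ 1.82130399e+01  1.46698627e+01  2.90691077e+01  1.04442431e+02
 -1.16549185e-03  1.85023043e+00] [0.56956809 0.18740242 0.32008498]
```

View pics/s4.png

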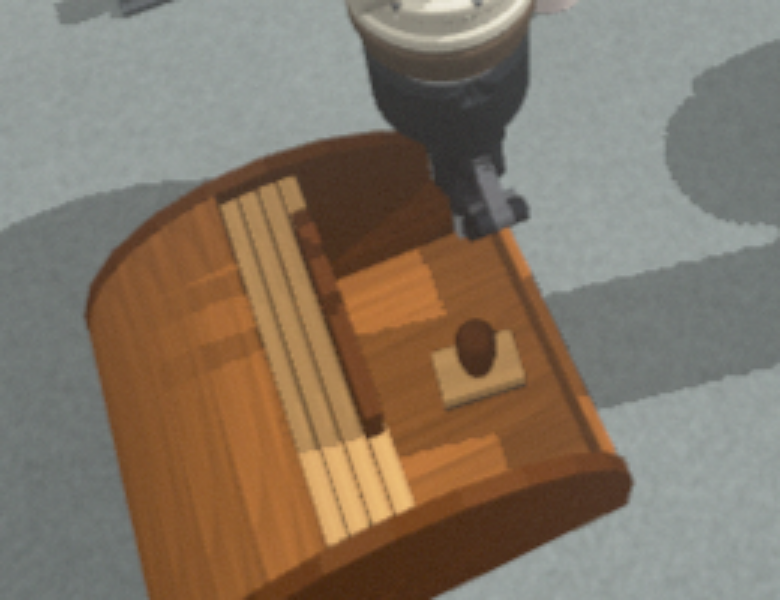

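The stamp (crop (478,360)) stands upright on the floor, let go, and the rib runs from (305,215) to (375,430). Next I plan the push on the rib's rear face.

```bash
cat > plan.py <<'E'
from h import *
o=telemetry.get_obs()
# in organiser axes: forward f=-x, up z
c=RO.inv().apply(o["ee_pos"]-ORG); print("org tcp",c)
base=np.array([-c[0],c[2]])*1000
def tcp(th,r,a,lead=0):
    t=np.radians(th); er=np.array([np.sin(t),np.cos(t)]); et=np.array([np.cos(t),-np.sin(t)])
    F=r*er+(-6+lead)*et+[0,50]
    a=np.radians(a); zt=np.array([-np.sin(a),-np.cos(a)]); xt=np.array([np.cos(a),-np.sin(a)])
    return F-19*zt-11*xt
E
python3 - <<'E'
from plan import *
y=c[1]*1000
for n,p in(("hover",np.array([-19,320])),("down",np.array([-19,242]))):
    d=p-base; print(n,[round(d[0]),round(-y),round(-d[1])])
E
```

```text
org tcp [-9.53280756e-02  3.04932123e-04  3.19544278e-01]
hover [-114, 0, 0]
down [-114, 0, 78]
```

Request:
{"api": "play_rows", "payload": {
  "increments": [
    [[-30,0,0],[0,0,0],1],
    [[-60,0,0],[0,0,0],1],
    [[-90,0,0],[0,0,0],1],
    [[-114,0,0],[0,0,0],1],
    [[-114,0,0],[0,0,0],1],
    [[-114,0,0],[0,0,0],1],
    [[-114,0,20],[0,0,0],1],
    [[-114,0,40],[0,0,0],1],
    [[-114,0,60],[0,0,0],1],
    [[-114,0,70],[0,0,0],1],
    [[-114,0,78],[0,0,0],1],
    [[-114,0,78],[0,0,0],1],
    [[-114,0,78],[0,0,0],1]
  ]
}}

```text
time: 13.1
ee_pos: [0.6787, 0.2195, 0.2437]
tcp_rot: [180.0, 0.1, -163.6]
wrist_force: [0.5, 0.4, 0.6]
opening: 0.0001
grasp_force: 0.0
```

```bash
python3 - <<'E'
from plan import *
print(o["q"],o["tcp_rot"],o["wrist_force"])
im,W=cloud("scene"); cv2.imwrite("pics/s5.png",cv2.resize(im[200:400,140:400,::-1],None,fx=3,fy=3))
for th in range(0,90,4):
    a=min(max(th-10,0)*.5,28); d=tcp(th,172+6*th/82,a)-base
    print(th,round(d[0]),round(-d[1]),-a)
for th in (82,83): d=tcp(th,178,28)-base; print(th,d)
E
```

```text
org tcp [0.01849921 0.00024578 0.243697  ]
[1.79188527e+01 2.98691915e+01 4.03306894e+01 1.00400404e+02
 1.12489282e-03 1.55555315e+00] [ 1.79997217e+02  6.10409829e-02 -1.63636701e+02] [0.49609425 0.43650784 0.56005591]
0 1 3 -0.0
4 14 2 -0.0
8 26 3 -0.0
12 38 4 -1.0
16 50 6 -3.0
20 63 9 -5.0
24 75 12 -7.0
28 87 17 -9.0
32 99 22 -11.0
36 110 28 -13.0
40 121 35 -15.0
44 131 42 -17.0
48 141 50 -19.0
52 150 59 -21.0
56 158 68 -23.0
60 166 78 -25.0
64 173 89 -27.0
68 180 100 -28
72 184 111 -28
76 189 123 -28
80 192 135 -28
84 194 147 -28
88 196 160 -28
82 [ 193.13942042 -141.04239155]
83 [ 193.64874173 -144.1087919 ]
```

View pics/s5.png

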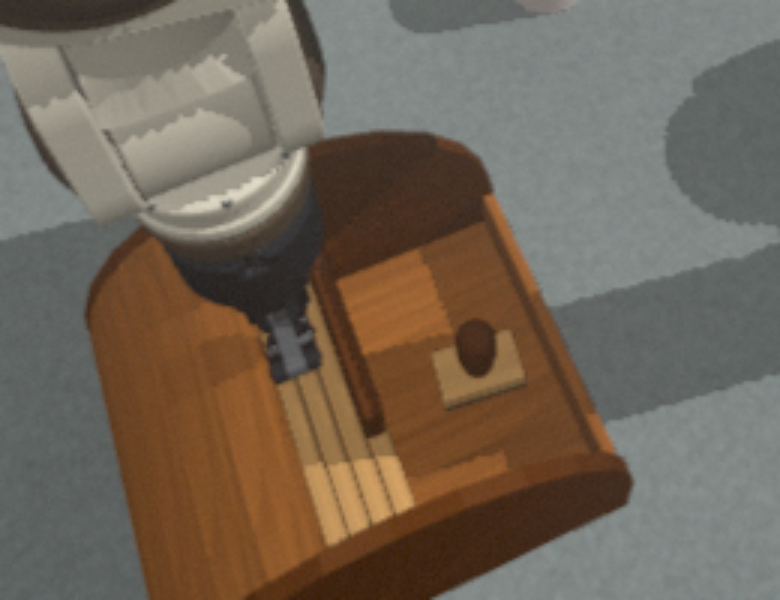

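The shut fingertips (crop (295,350)) are behind the rib (345,340) and over the slats. I push.

Request:
{"api": "play_rows", "payload": {
  "increments": [
    [[6,0,3],[0,0,0],1],
    [[14,0,2],[0,0,0],1],
    [[26,0,3],[0,0,0],1],
    [[38,0,4],[0,-1,0],1],
    [[50,0,6],[0,-3,0],1],
    [[63,0,9],[0,-5,0],1],
    [[75,0,12],[0,-7,0],1],
    [[87,0,17],[0,-9,0],1],
    [[99,0,22],[0,-11,0],1],
    [[110,0,28],[0,-13,0],1],
    [[121,0,35],[0,-15,0],1],
    [[121,0,35],[0,-15,0],1]
  ]
}}

```text
time: 14.35
ee_pos: [0.5618, 0.1852, 0.208]
tcp_rot: [180.0, 15.1, -163.6]
wrist_force: [1.2, 0.5, 0.1]
opening: 0.0001
grasp_force: 0.0
```

```bash
python3 - <<'E'
from plan import *
print(o["tcp_rot"],o["wrist_force"])
im,W=cloud("scene"); cv2.imwrite("pics/s6.png",cv2.resize(im[200:400,140:400,::-1],None,fx=3,fy=3))
print("now (fwd,up)",base, tcp(40,175,15))
R=Ro.from_euler('xyz',o["tcp_rot"],degrees=True)
for th in range(44,90,4):
    a=min(max(th-10,0)*.5,28); p=tcp(th,172+6*th/82,a)/1000; w=org([-p[0],0,p[1]])
    d,r=delta(w,[180,0,-163.6]); f=R.inv()*Ro.from_euler('xyz',[180,0,-163.6],degrees=True)*Ro.from_rotvec([0,-a,0],degrees=True)
    print(th,d,np.round(f.as_rotvec(degrees=True),1))
E
```

```text
org tcp [-0.10325894  0.00032831  0.20804209]
[ 179.99627331   15.07890729 -163.63476619] [1.24833189 0.54868174 0.10864886]
now (fwd,up) [103.25893665 208.04209163] [102.1839428 209.1141034]
44 [11.4 -0.3  4.1] [-0.  -1.9 -0. ]
48 [22.9 -0.3  9.5] [-0.  -3.9 -0. ]
52 [34.1 -0.3 15.6] [-0.  -5.9 -0. ]
56 [44.8 -0.3 22.5] [-0.  -7.9 -0. ]
60 [55.  -0.4 30. ] [-0.  -9.9 -0. ]
64 [64.6 -0.4 38.3] [ -0.  -11.9  -0. ]
68 [73.3 -0.4 47.3] [ -0.  -12.9  -0. ]
72 [81.  -0.4 57. ] [ -0.  -12.9  -0. ]
76 [88.  -0.4 67.3] [ -0.  -12.9  -0. ]
80 [94.3 -0.4 78. ] [ -0.  -12.9  -0. ]
84 [99.8 -0.4 89.2] [ -0.  -12.9  -0. ]
88 [104.5  -0.4 100.7] [ -0.  -12.9  -0. ]
```

View pics/s6.png

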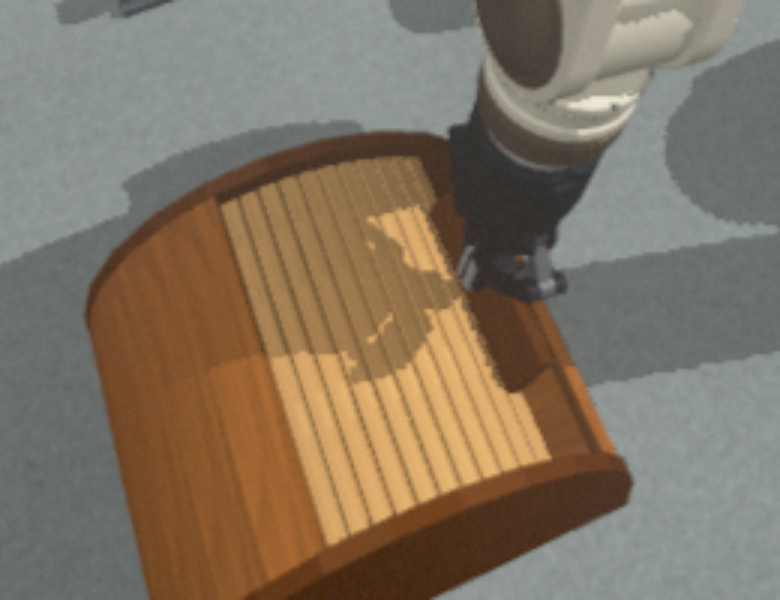

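The cover has rolled to about 40°, with its leading edge at crop (435,200)–(550,460) and the rib under the fingers at (500,340). I continue to shut.

Request:
{"api": "play_rows", "payload": {
  "increments": [
    [[11,0,4],[0,-2,0],1],
    [[23,0,9.5],[0,-4,0],1],
    [[34,0,15.5],[0,-6,0],1],
    [[45,0,22.5],[0,-8,0],1],
    [[55,0,30],[0,-10,0],1],
    [[65,0,38],[0,-12,0],1],
    [[73,0,47],[0,-13,0],1],
    [[81,0,57],[0,-13,0],1],
    [[88,0,67],[0,-13,0],1],
    [[91,0,73],[0,-13,0],1],
    [[94,0,78],[0,-13,0],1],
    [[96,0,81],[0,-13,0],1],
    [[97,0,84],[0,-13,0],1],
    [[97,0,84],[0,-13,0],1]
  ]
}}

```text
time: 15.8
ee_pos: [0.494, 0.1652, 0.1011]
tcp_rot: [180.0, 28.0, -163.6]
wrist_force: [-0.0, 0.3, 0.5]
opening: 0.0003
grasp_force: 0.3
```

```bash
python3 - <<'E'
from plan import *
print("now (fwd,up)",base, [tcp(t,178,28) for t in(80,82)],o["wrist_force"])
im,W=cloud("scene"); p=(W.reshape(-1,3)-ORG)@RO.as_matrix()
m=(p[:,0]<-.165)&(p[:,0]>-.2)&(abs(p[:,1])<.075)&(p[:,2]>.03)&(p[:,2]<.12)&(abs(p[:,1])>.03)
print(m.sum(),np.percentile(p[m],[2,50,98],axis=0))
E
```

```text
org tcp [-0.17399727  0.00037989  0.10110908]
now (fwd,up) [173.99726727 101.10908176] [array([173.46142714, 108.7584136 ]), array([174.6402138 , 102.65461184])] [-0.02725782  0.3300188   0.48551435]
267 [[-0.18136867 -0.06754423  0.07688787]
 [-0.17343095  0.03537181  0.0811616 ]
 [-0.16575259  0.06980662  0.08424458]]
```

Request:
{"api": "play_rows", "payload": {
  "increments": [
    [[0.7,0,1.3],[0,0,0],1],
    [[1.4,0,2.6],[0,0,0],1],
    [[1.4,0,2.6],[0,0,0],1]
  ]
}}

```text
time: 16.15
ee_pos: [0.495, 0.1656, 0.1005]
tcp_rot: [180.0, 28.2, -163.6]
wrist_force: [-4.8, -0.9, 11.2]
opening: 0.0004
grasp_force: 5.7
```

Request:
{"api": "play_rows", "payload": {
  "increments": [
    [[-5,0,-9],[0,0,0],1],
    [[-10,0,-25],[0,0,0],1],
    [[-10,0,-60],[0,0,0],1],
    [[-10,0,-100],[0,0,0],1],
    [[-10,0,-140],[0,0,0],1],
    [[-10,0,-140],[0,0,0],1],
    [[-10,0,-140],[0,0,0],1]
  ]
}}

```text
time: 16.85
ee_pos: [0.4394, 0.1492, 0.2277]
tcp_rot: [180.0, 28.1, -163.6]
wrist_force: [-0.9, 0.3, -1.0]
opening: 0.0001
grasp_force: 0.0
```

```bash
python3 - <<'E'
from plan import *
print(c,o["wrist_force"])
im,W=cloud("scene"); p=(W.reshape(-1,3)-ORG)@RO.as_matrix()
m=(p[:,0]<-.165)&(p[:,0]>-.187)&(abs(p[:,1])<.065)&(p[:,2]>.03)&(p[:,2]<.12)
print(m.sum(),np.percentile(p[m],[2,50,98],axis=0))
cv2.imwrite("pics/s7.png",cv2.resize(im[80:400,140:450,::-1],None,fx=1.8,fy=1.8))
E
```

```text
org tcp [-0.23084907  0.00043473  0.22768247]
[-0.23084907  0.00043473  0.22768247] [-0.87892848  0.25067621 -0.97307908]
420 [[-0.18135824 -0.06138603  0.07820084]
 [-0.17335128  0.00371803  0.08141032]
 [-0.16551072  0.06271681  0.08467114]]
```

View pics/s7.png

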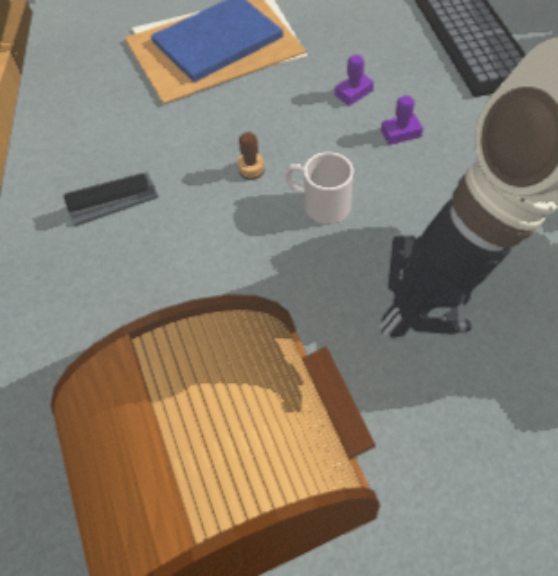

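The cover is shut: the rib at (340,400) points forward with its upper face at z ≈ 0.081, and it met the stop at 11 N. The gripper is clear and the seal at (250,160) is untouched.

```bash
python3 -c "
from workcell import workorder; print(workorder.job_done())"
```

```text
the job is handed in; nothing more can be done
None
```

The stamp was set down upright on the organiser's floor, the cover is rolled down to its stop, the round-footed stamp was not touched, and the job was handed in at about 17 s; the hand-in returned no verdict.

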